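# Put the polished speaker box back in its stock lane

## Task

The black loudspeaker box on the rack's loading apron has just been polished: push it with your fingers across to the lane where its black twin already stands, then straight down that lane until it stands square, right up behind the twin, and leave it there. Only push it, gently: do not grip, lift or tip it, let neither it nor yourself touch the guide rails, which would scratch the gloss, and do not shove the twin along or disturb anything else.

Things in the scene. Friction and masses are not known exactly. Their poses are not given: they have to be found in the camera images.
- rack: Fixed rack, grey steel deck 395 x 372 mm, top 4 mm above the bench. Origin on the bench; x points down the lanes, away from the robot (yaw within 0.12 rad); deck spans x -175 to 220, y +-186 mm. x -175 to -20: open loading apron. x -20 to 210: three lanes, centre lines y = -122, 0, 122 mm, 116 mm clear between rails, then an end stop 45 mm high. Boxes slide on the deck with friction about 0.5 to 0.7.
- new_speaker: The loose box to push: gloss-black loudspeaker box, round grille on top, 100 mm along its x, 92 mm along its y, 64 mm high, 0.3 to 0.65 kg, too wide for most grippers. Origin at the centre of its underside. Starts on the apron, clear of the lanes, turned up to 0.3 rad from the rack's axes and seldom in front of its lane. In its lane it has 12 mm clear each side.
- stocked_speaker: The twin: an identical black box (100 x 92 x 64 mm, 0.45 kg, loose, origin at the centre of its underside), standing square and centred at the far end of one of the three lanes, 5 to 15 mm short of the end stop; its x axis points down the lane. When the new box is home its origin lies about 100 mm from the twin's, at -x.
- rail_1: Yellow-painted steel guide rail fixed on the deck, 230 mm long (x, down the lane), 6 mm thick (y), its top edge 18 mm above the deck (22 mm above the bench). It is a part of the rack at rack y = -183 mm. Origin on the deck's top face, on the rail's centre line, 20 mm in from the lane's mouth; axes as the rack's.
- rail_2: Yellow-painted steel guide rail fixed on the deck, 230 mm long (x, down the lane), 6 mm thick (y), its top edge 18 mm above the deck (22 mm above the bench). It is a part of the rack at rack y = -61 mm. Origin on the deck's top face, on the rail's centre line, 20 mm in from the lane's mouth; axes as the rack's.
- rail_3: Yellow-painted steel guide rail fixed on the deck, 230 mm long (x, down the lane), 6 mm thick (y), its top edge 18 mm above the deck (22 mm above the bench). It is a part of the rack at rack y = 61 mm. Origin on the deck's top face, on the rail's centre line, 20 mm in from the lane's mouth; axes as the rack's.
- rail_4: Yellow-painted steel guide rail fixed on the deck, 230 mm long (x, down the lane), 6 mm thick (y), its top edge 18 mm above the deck (22 mm above the bench). It is a part of the rack at rack y = 183 mm. Origin on the deck's top face, on the rail's centre line, 20 mm in from the lane's mouth; axes as the rack's.
- beige_speaker: Bystander: beige loudspeaker box, 100 x 92 x 64 mm, loose, at the far end of another lane. Origin at the centre of its underside.
- carton: Bystander: brown cardboard carton, 100 x 90 x 62 mm, loose, at the far end of another lane. Origin at the centre of its underside.
- wax_bottle: Bystander: yellow wax bottle with black cap and band, 52 mm across, 130 mm tall, loose, standing on the bench beside the lanes, 250 to 280 mm to one side of the rack's centre line. Origin at the centre of its underside.
- tape_roll: Bystander: cream roll of masking tape, 90 mm across, 24 mm high, loose, lying flat on the bench on the other side of the rack, 250 to 280 mm from its centre line. Origin at the centre of its underside.

How it is judged:
At the end, for the whole second after the job is handed in: The new black box stands flat and still on the deck in the twin's lane, right behind the twin (gap under 12 mm), in line with it within 14 mm and square to the lane within 0.12 rad; the twin has moved less than 10 mm (x of new_speaker in the frame of stocked_speaker between -0.112 and -0.095 m and y of new_speaker in the frame of stocked_speaker between -0.014 and 0.014 m and angle between the x axis of new_speaker and the x axis of rack, either way round below 0.12 rad and height (world z) of new_speaker below 0.008 m and angle between new_speaker's own z axis and vertical below 0.05 rad and linear speed of new_speaker below 0.01 m/s and distance of stocked_speaker from where it was at the start of the episode below 0.01 m); the robot touches nothing.
It fails at once if the polished box touches a guide rail (contact force between new_speaker and rail_1 above 0.2 N or contact force between new_speaker and rail_2 above 0.2 N or contact force between new_speaker and rail_3 above 0.2 N or contact force between new_speaker and rail_4 above 0.2 N).
It fails at once if the robot touches a guide rail (contact force between any of the fingers, the arm and rail_1 above 0.5 N or contact force between any of the fingers, the arm and rail_2 above 0.5 N or contact force between any of the fingers, the arm and rail_3 above 0.5 N or contact force between any of the fingers, the arm and rail_4 above 0.5 N).
It fails at once if the polished box is lifted or tipped (height (world z) of new_speaker above 0.012 m or angle between new_speaker's own z axis and vertical above 0.15 rad).
It fails at once if the polished box is squeezed or pushed hard (over 25 N), or pushed with the arm instead of the fingers (contact force between the fingers and new_speaker above 25 N or contact force between the arm and new_speaker above 2 N).
It fails at once if the twin is shoved along (over 10 mm) or a bystander disturbed (over 6 mm) (distance of stocked_speaker from where it was at the start of the episode above 0.01 m or distance of any of beige_speaker, carton, wax_bottle, tape_roll from where it was at the start of the episode above 0.006 m).
It also fails if it takes over 54 s, if anything falls off the work surface, if the arm or the gripper's body presses on something with over 40 N, if the wrist force passes 120 N, or if a joint passes its speed limit or range.

## Robot

A 6-joint arm with a two-finger parallel gripper is mounted at the origin on the work surface. World frame = base frame: x ahead of the robot, y to its left, z up, the work surface at z = 0. Lengths are in m, angles in rad, forces in N, time in s.
With the tool pointing down it reaches from about 0.325 to 0.775 m from the base axis. Payload 5.5 kg.
Tool frame: the origin (TCP) lies on the mounting face of the last link; the fingertips stand 173 mm ahead of it and the grasp point (between the pads) lies 155 mm ahead of it; z points along the fingers, y is the line along which they close (so a half turn about z gives the same grasp; the last joint's range is limited). The gripper opens to 85 mm and grips with 20 to 120 N. Pads are 22 mm wide; open, the fingers measure 114 mm over their backs; the gripper's body (76 mm by 85 mm) begins 54 mm behind the grasp point. The pads swing forward as they close: fully open they stand 13 mm farther back than shut.
Start: joints at [1.07, 0.091, 1.231, -0, 1.82, -0.057], TCP at [0.258, 0.542, 0.405] pointing down, gripper open.
Joint ranges: [-2.87, 2.87], [-0.86, 2.18], [0.17, 2.46], [-1.51, 4.65], [0.06, 2.69], [-2.65, 2.65]. Speed limits (rad/s): [2.57, 2.57, 3.01, 3.14, 3.14, 3.14].

## Interface

Orientations are given as a unit quaternion [x, y, z, w].
In Python, from plant import state, capture, job_done gives the robot as it stands. The module is installed in compiled form; this text tells all that it offers.
- The arm moves only by the tool arm_command, never from a script. Its argument "commands" is one flat list of numbers, 5 for each row, row after row: the shift along the tool's x, y, z in m, then the turn about the tool's z in rad, then the gripper's target within -1 to 1 (shut at 1, half-way at 0, fully open at -1). A call has 1 to 20 rows; each row is the pose to reach, as a shift and turn from the pose commanded when the call began, along the tool's axes at that moment; what a row does not reach only later rows make up. A row lasts 1/10 s, in which the tool goes at most 50 mm and 8.59 degrees, less where a joint would pass 70% of its speed; a pose out of reach is approached as far as the arm can. A call with a gripper value outside its range is refused whole. The fingers move at their own pace and stop on an object; "grip_force" is the grip in N (left out, the last holds). Time passes only in rows, so rows that repeat a pose let the fingers close. It gives the time, the measured TCP pose, the force, the opening and the grip force at its end, in the units of the state.
- state(): the state, without advancing time (a new reading comes with each control period).
- capture(name): name is "scene" or "top" or "wrist"; returns a dict with "img" (420x560x3 uint8, red, green, blue), "fov_y" (degrees; the focal length in pixels is half the picture's height over the tangent of half this angle, whatever the lens; pixels are square), "cx", "cy" (the principal point, pixels), "pose" (4x4, takes a point from camera to world coordinates); the wrist camera has in their place "mount" (4x4, takes a point from camera to tool coordinates, whose origin is the TCP and whose axes are the flange's). Camera axes: x right, y down, z forward; pixel columns grow to the right and rows downward; lengths in m; the calibration is good to about 2 mm. A picture is of the moment at which its call begins: read the wrist's pose just before it. There is no depth.
- job_done(): hands the job in; it is judged then, once.
The state is a dict: "time": time; "q": joint angles; "dq": joint speeds; "tau": joint torques, N m; "tcp_pos": TCP position; "tcp_rot": TCP orientation; "force": force on the tool from outside, world axes, zero at the start; "torque": the same for the moment, N m; "gripper_width": finger opening in m; "finger_force": force on a finger pad.
Only numpy, scipy, OpenCV 4.12 (cv2) and the standard library are available. Lean on these libraries where they do the work, as an engineer would, in place of code of your own. Each camera call takes 0.05 s, during which the arm holds its last target. There are 200 camera calls.

## Working session

There is one attempt and no reset: what is moved stays moved. The work goes in short steps, Python scripts to look and compute and a tool call to move; the robot and the scene stay as the last step left them, time stands still between calls to the robot, and variables do not carry over. Pictures are saved under pics/ and viewed, at most 10 in all, crops included, and the job is handed in when it is done.

Besides the shell and the picture viewer there is one more tool, called after "Emit:" as name(argument=value, ...) on one line, values as JSON. arm_command: Moves the arm, as the interface text tells. Its arguments: {"type":"object","properties":{"commands":{"type":"array","items":{"type":"number"}},"grip_force":{"type":"number"}},"required":["commands"]}

```bash
mkdir -p pics; python3 - <<'E'
from plant import state,capture
import cv2,numpy as np,pickle
for n in("scene","top"):
    c=capture(n);pickle.dump(c,open(n+".pkl","wb"))
    cv2.imwrite(f"pics/{n}0.png",cv2.resize(c["img"][...,::-1],(800,600)))
    print(n,c["fov_y"],c["cx"],c["cy"],np.round(c["pose"],4).tolist())
s=state();print({k:np.round(v,3).tolist() for k,v in s.items()})
E
```

```text
scene 44.20237464119708 281.90851616210415 208.79358466114508 [[0.5893, 0.682, -0.4331, 1.1324], [0.8079, -0.4938, 0.3217, -0.3517], [0.0055, -0.5395, -0.842, 0.9872], [0.0, 0.0, 0.0, 1.0]]
top 52.08147355729762 288.025404421068 209.90802607539663 [[0.002, -0.9955, 0.0945, 0.5423], [-0.9997, 0.0003, 0.0244, 0.0173], [-0.0243, -0.0945, -0.9952, 1.0089], [0.0, 0.0, 0.0, 1.0]]
{'time': 0.1, 'q': [1.07, 0.092, 1.232, 0.0, 1.82, -0.057], 'dq': [0.002, -0.001, -0.004, -0.0, 0.001, 0.001], 'tau': [0.002, -46.022, -41.922, 0.0, 0.011, -0.0], 'tcp_pos': [0.258, 0.542, 0.404], 'tcp_rot': [0.22, 0.975, -0.001, -0.0], 'force': [0.729, -0.573, -0.14], 'torque': [0.011, -0.014, -0.006], 'finger_force': 0.0, 'gripper_width': 0.085}
```

View pics/top0.png

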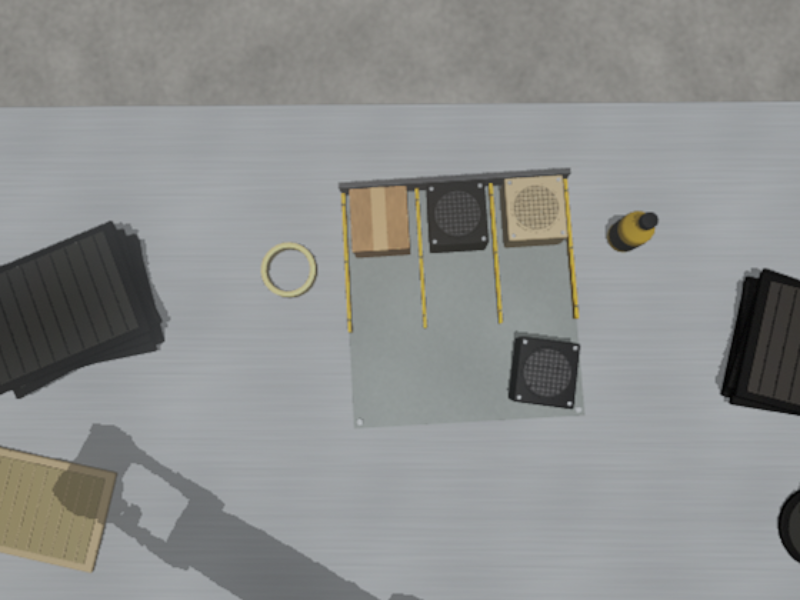

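View pics/scene0.png

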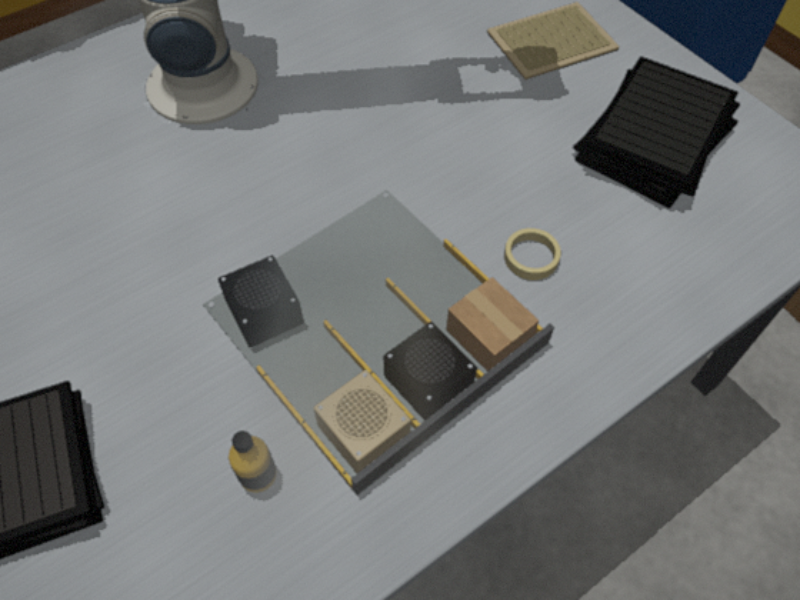

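The top view shows the twin in the centre lane at about (457,215) of the 800x600 view. The new box is at (547,372), in front of the right lane, slightly turned. I'll enlarge it to get corners.

```bash
python3 - <<'E'
import pickle,cv2
c=pickle.load(open("top.pkl","rb"))["img"][...,::-1]
def crop(x,y,w,h,k,n):
    im=cv2.resize(c[y:y+h,x:x+w],None,fx=k,fy=k,interpolation=cv2.INTER_CUBIC)
    im=cv2.convertScaleAbs(im,alpha=1.5,beta=10)
    for i in range(0,w,10): cv2.putText(im,str(x+i),(i*k,8),0,.3,(0,0,255));cv2.line(im,(i*k,10),(i*k,14),(0,0,255))
    for i in range(0,h,10): cv2.putText(im,str(y+i),(0,i*k+4),0,.3,(0,0,255))
    cv2.imwrite("pics/"+n,im)
crop(345,225,70,70,8,"new.png"); crop(235,112,175,125,4,"rack.png")
E
```

```text
(no output)
```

View pics/new.png

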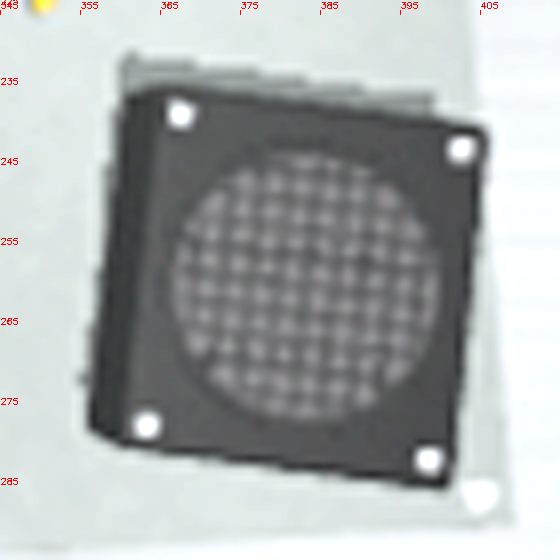

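View pics/rack.png

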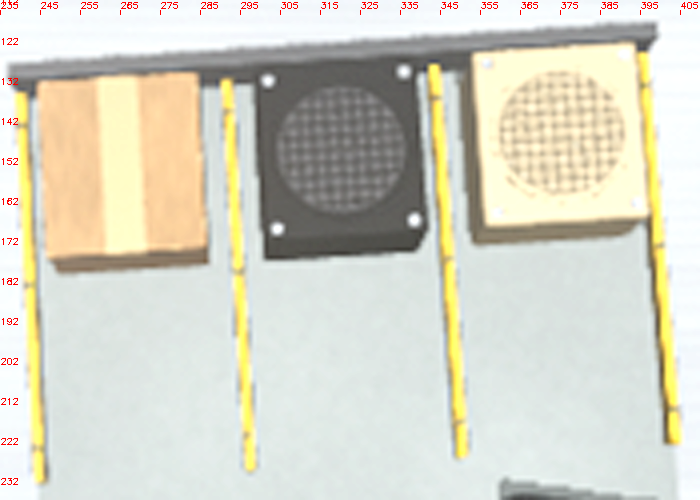

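Screws on the box tops (z = 0.068 m) and the rail mouth ends give good landmarks. The new box has screws near (367,239), (402,243), (363,278) and (398,282). The twin has them near (302,132), (336,130), (304,169) and (338,167).

```bash
cat > h.py <<'E'
import numpy as np,cv2,pickle
from scipy.spatial.transform import Rotation as R
from plant import state,capture
def world(c,uv,z):
    uv=np.atleast_2d(uv); f=c["img"].shape[0]/2/np.tan(np.radians(c["fov_y"]/2))
    d=np.c_[(uv-[c["cx"],c["cy"]])/f,np.ones(len(uv))]@c["pose"][:3,:3].T; o=c["pose"][:3,3]
    return (o+d*((z-o[2])/d[:,2])[:,None])[:,:2]
def blob(c,uv,r=3):   # centroid of bright spot
    g=c["img"].mean(2); out=[]
    for u,v in uv:
        x,y=int(round(u)),int(round(v)); p=g[y-r:y+r+1,x-r:x+r+1]; w=np.clip(p-np.median(p)-15,0,None)
        Y,X=np.mgrid[y-r:y+r+1,x-r:x+r+1]; out.append([(w*X).sum()/w.sum(),(w*Y).sum()/w.sum()])
    return np.array(out)
def box(P):  # order: front-left, front-right, back-left, back-right -> centre,yaw
    d=(P[0]-P[2])+(P[1]-P[3]); return P.mean(0),np.arctan2(d[1],d[0]),np.linalg.norm(P[0]-P[2]),np.linalg.norm(P[0]-P[1])
def rack():
    return pickle.load(open("rack.pkl","rb"))  # origin, yaw
def w2r(p,rk=None):
    o,a=rk or rack(); c,s=np.cos(a),np.sin(a); return (np.atleast_2d(p)-o)@np.array([[c,-s],[s,c]])
def r2w(p):
    o,a=rack(); c,s=np.cos(a),np.sin(a); return o+np.array([[c,-s],[s,c]])@np.asarray(p,float)
def tool():
    s=state(); M=R.from_quat(s["tcp_rot"]).as_matrix(); return s,M
def rel(p_rack,ztip,yrack):
    """tool shift to put fingertip point at rack p, tip height, tool-y direction at angle yrack in rack frame"""
    s,M=tool(); t=np.r_[r2w(p_rack),ztip+.173]; d=M.T@(t-s["tcp_pos"])
    a=yrack+rack()[1]; v=M.T@[np.cos(a),np.sin(a),0]; th=np.arctan2(-v[0],v[1]); return np.round(d,4),round(th,4)
def pose():
    s,M=tool(); p=w2r(s["tcp_pos"][:2])[0]; return np.round(p,4),np.round(s["tcp_pos"][2]-.173,4),round(np.arctan2(M[1,1],M[0,1])-rack()[1],4),np.round(M,3).tolist()
E
python3 - <<'E'
from h import *
c=pickle.load(open("top.pkl","rb"))
N=blob(c,[(367,238.8),(402.1,243.2),(362.9,277.6),(398.1,282)]);T=blob(c,[(301.6,131.6),(335.5,129.6),(304,168.8),(338.2,166.6)])
print(N.round(2).tolist(),T.round(2).tolist())
n=box(world(c,N,.068));t=box(world(c,T,.068));print(n,t)
m=world(c,[(244.6,232),(297.1,228.8),(349.8,225.8),(402.9,222.3)],.022)
d=m[0]-m[3]; yaw=np.arctan2(-d[0],d[1]);ctr=m.mean(0);print(m,ctr,yaw,np.linalg.norm(d))
e=world(c,[(239.7,134.8),(291.2,132),(342.8,128.3)],.022);print(e-m[:3],[np.arctan2(*(x[::-1])) for x in e-m[:3]])
a=np.mean([yaw,t[1]]); u=np.array([np.cos(a),np.sin(a)])
pickle.dump((ctr+.02*u,a),open("rack.pkl","wb"))
for b in(n,t):print(w2r(b[0]),b[1]-a)
print(pose()[:3],tool()[1].round(3).tolist())
f=world(c,[(345+480/8-.5,225+495/8-.5),(358/ .8*0+359*.7,423*.7)],.004);print(w2r(f))
E
```

```text
[[367.11, 238.79], [402.64, 242.79], [362.59, 278.32], [398.36, 282.18]] [[301.53, 131.69], [336.07, 129.77], [303.87, 168.74], [338.26, 166.66]]
(array([ 0.52171531, -0.16473951]), np.float64(-0.12960744572475322), np.float64(0.08586985642820541), np.float64(0.07712962856531067)) (array([ 0.76745751, -0.03040198]), np.float64(0.0550377753913118), np.float64(0.0841868960010696), np.float64(0.07721979768825779))
[[ 0.58493597  0.14134136]
 [ 0.59239385  0.0205228 ]
 [ 0.59935958 -0.10020183]
 [ 0.60743854 -0.22130471]] [ 0.59603199 -0.0399106 ] 0.06197157986113097 0.3633435487368
[[0.22859914 0.0142026 ]
 [0.22728727 0.01384192]
 [0.22859351 0.01369904]] [np.float64(0.06204908229974195), np.float64(0.06082541131974717), np.float64(0.05985591323130486)]
[[-0.10148844 -0.12026995]] -0.1881121233509746
[[ 0.15168822 -0.00053113]] -0.0034669022349095857
(array([-0.3238,  0.6006]), np.float64(0.2306), np.float64(1.0685)) [[-0.903, 0.429, -0.001], [0.429, 0.903, -0.002], [0.0, -0.002, -1.0]]
[[-0.16539046 -0.17778959]
 [-0.16833981  0.1752557 ]]
```

```bash
python3 - <<'E'
from h import *
o,a=rack(); pickle.dump((o,.060),open("rack.pkl","wb"))
print(rel([-.10,-.225],.20,0))
E
```

```text
(array([-0.594 , -0.6158,  0.0317]), np.float64(1.067))
```

Emit:
arm_command(commands=[-0.594,-0.616,0.032,1.067,-0.2,-0.594,-0.616,0.032,1.067,-0.2,-0.594,-0.616,0.032,1.067,-0.2,-0.594,-0.616,0.032,1.067,-0.2,-0.594,-0.616,0.032,1.067,-0.2,-0.594,-0.616,0.032,1.067,-0.2,-0.594,-0.616,0.032,1.067,-0.2,-0.594,-0.616,0.032,1.067,-0.2,-0.594,-0.616,0.032,1.067,-0.2,-0.594,-0.616,0.032,1.067,-0.2,-0.594,-0.616,0.032,1.067,-0.2,-0.594,-0.616,0.032,1.067,-0.2,-0.594,-0.616,0.032,1.067,-0.2,-0.594,-0.616,0.032,1.067,-0.2,-0.594,-0.616,0.032,1.067,-0.2,-0.594,-0.616,0.032,1.067,-0.2,-0.594,-0.616,0.032,1.067,-0.2,-0.594,-0.616,0.032,1.067,-0.2,-0.594,-0.616,0.032,1.067,-0.2,-0.594,-0.616,0.032,1.067,-0.2], grip_force=20)

```text
time: 2.1
tcp_pos: [0.5295, -0.2688, 0.3726]
tcp_rot: [0.685, 0.728, 0.0, -0.0]
force: [-0.2, -0.1, -0.1]
gripper_width: 0.0514
finger_force: 0.0
```

```bash
python3 - <<'E'
from h import *
print(pose(),state()["gripper_width"],state()["time"]);print(rel([-.10,-.225],.03,0))
E
```

```text
(array([-0.1001, -0.2244]), np.float64(0.1996), np.float64(0.0004), [[-0.06, 0.998, -0.0], [0.998, 0.06, 0.001], [0.001, -0.0, -1.0]]) 0.051373579168698044 2.1
(array([-0.0007,  0.0002,  0.1696]), np.float64(0.0004))
```

Emit:
arm_command(commands=[0,0,0.04,0,-0.2,0,0,0.08,0,-0.2,0,0,0.12,0,-0.2,0,0,0.16,0,-0.2,0,0,0.17,0,-0.2,0,0,0.17,0,-0.2,0.01,0,0.17,0,-0.2,0.02,0,0.17,0,-0.2,0.03,0,0.17,0,-0.2,0.033,0,0.17,0,-0.2,0.036,0,0.17,0,-0.2,0.039,0,0.17,0,-0.2,0.042,0,0.17,0,-0.2,0.045,0,0.17,0,-0.2,0.048,0,0.17,0,-0.2,0.051,0,0.17,0,-0.2,0.055,0,0.17,0,-0.2,0.059,0,0.17,0,-0.2,0.063,0,0.17,0,-0.2,0.067,0,0.17,0,-0.2])

```text
time: 4.1
tcp_pos: [0.5257, -0.2023, 0.203]
tcp_rot: [0.686, 0.728, 0.0, 0.0]
force: [2.8, -3.5, 1.6]
gripper_width: 0.0513
finger_force: 1.9
```

```bash
python3 - <<'E'
from h import *
print(pose()[:3],state()["gripper_width"],state()["force"])
c=capture("top");cv2.imwrite("pics/a.png",cv2.resize(c["img"][180:300,300:460,::-1],None,fx=5,fy=5,interpolation=cv2.INTER_CUBIC))
E
```

```text
(array([-0.1   , -0.1579]), np.float64(0.03), np.float64(-0.0)) 0.05125336345616374 [ 2.78845873 -3.5221341   1.57358837]
```

View pics/a.png

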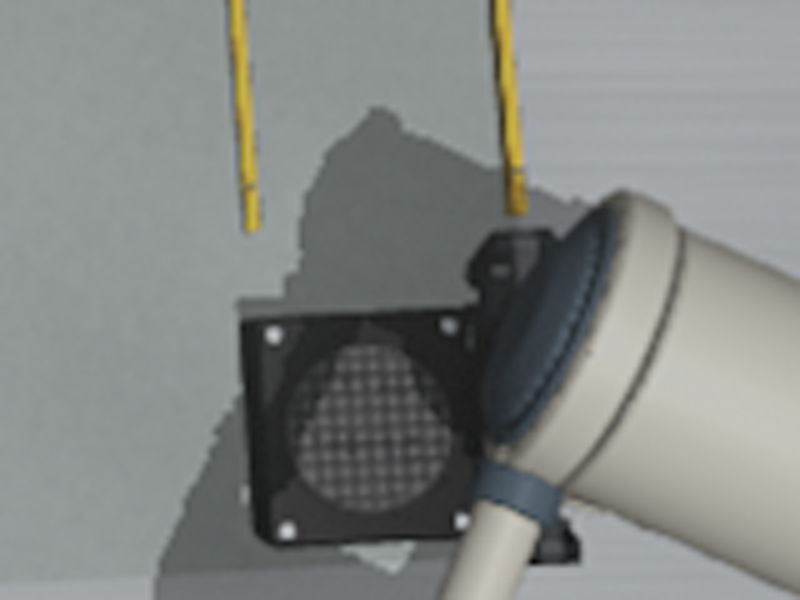

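The box is now square to the rack against the fingers. All four screws are visible, at crop positions (274,335), (449,326), (287,530) and (461,521).

```bash
cat >> h.py <<'E'
def look(S,x0=300,y0=180,k=5):
    c=capture("top"); uv=[(x0+a/k-.4,y0+b/k-.4) for a,b in S]; B=blob(c,uv); b=box(world(c,B,.068))
    print("px shift",(B-uv).round(1).tolist(),"box rack",w2r(b[0]).round(4),"yaw",round(b[1]-rack()[1],4),"len",b[2:]); print("tool",pose()[:3],state()["force"].round(1))
    return c
E
python3 -c "
from h import *
look([(274,335),(449,326),(287,530),(461,521)])
c=pickle.load(open('top.pkl','rb'));t=box(world(c,[[301.53,131.69],[336.07,129.77],[303.87,168.74],[338.26,166.66]],.068));print(w2r(t[0]),t[1]-.06)"
```

```text
px shift [[-0.5, 0.3], [-0.3, 0.0], [-0.3, 0.2], [1.4, 0.8]] box rack [[-0.1112 -0.099 ]] yaw 0.0123 len (np.float64(0.08376559272161566), np.float64(0.07623301772992111))
tool (array([-0.1001, -0.1574]), np.float64(0.0297), np.float64(0.0008)) [ 0.5 -1.5  1.4]
[[ 0.15168465 -0.0007536 ]] -0.0049999721991070625
```

Emit:
arm_command(commands=[0.003,0,0,0,-0.2,0.007,0,0,0,-0.2,0.011,0,0,0,-0.2,0.015,0,0,0,-0.2,0.019,0,0,0,-0.2,0.023,0,0,0,-0.2,0.027,0,0,0,-0.2,0.031,0,0,0,-0.2,0.035,0,0,0,-0.2,0.039,0,0,0,-0.2,0.043,0,0,0,-0.2,0.047,0,0,0,-0.2,0.051,0,0,0,-0.2,0.055,0,0,0,-0.2,0.059,0,0,0,-0.2,0.063,0,0,0,-0.2,0.067,0,0,0,-0.2,0.071,0,0,0,-0.2,0.075,0,0,0,-0.2,0.079,0,0,0,-0.2])

```text
time: 6.2
tcp_pos: [0.5208, -0.1234, 0.2026]
tcp_rot: [0.686, 0.728, -0.0, -0.0]
force: [0.3, -3.0, -0.4]
gripper_width: 0.0512
finger_force: 1.6
```

Emit:
arm_command(commands=[0.004,0,0,0,-0.2,0.008,0,0,0,-0.2,0.011,0,0,0,-0.2,0.013,0,0,0,-0.2,0.015,0,0,0,-0.2,0.016,0,0,0,-0.2,0.016,0,0,0,-0.2])

```text
time: 6.9
tcp_pos: [0.5199, -0.1076, 0.2026]
tcp_rot: [0.686, 0.728, 0.0, -0.0]
force: [0.1, -1.5, -0.1]
gripper_width: 0.0517
finger_force: 0.8
```

```bash
python3 - <<'E'
from h import *
print(pose()[:3],state()["force"],state()["time"])
c=capture("top");cv2.imwrite("pics/b.png",cv2.resize(c["img"][180:300,270:430,::-1],None,fx=5,fy=5,interpolation=cv2.INTER_CUBIC))
E
```

```text
(array([-0.1001, -0.0629]), np.float64(0.0296), np.float64(0.0001)) [ 0.14812443 -1.46868277 -0.14845956] 6.9
```

View pics/b.png

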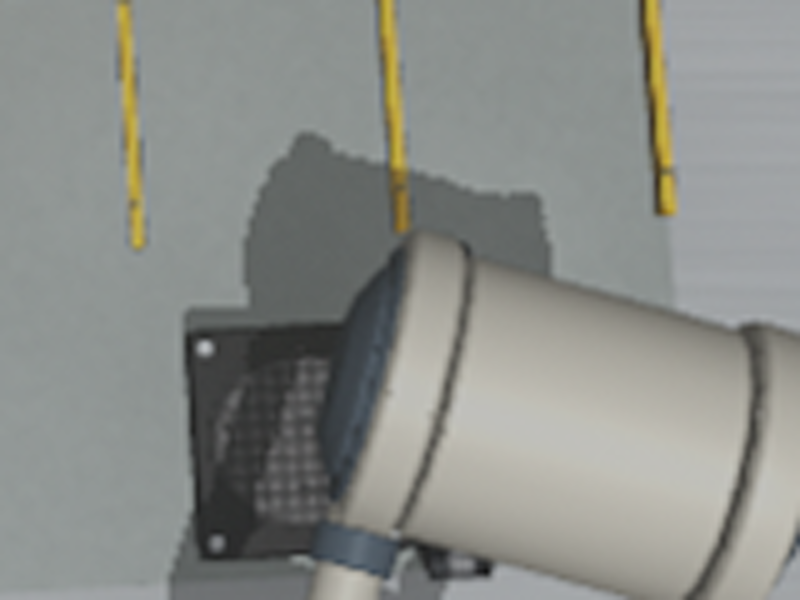

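The two left screws are at crop (204,347) and (217,542). The right side is hidden by the arm, so I estimate from those two.

```bash
cat >> h.py <<'E'
def look2(S,x0,y0,k=5):
    c=capture("top"); uv=[(x0+a/k-.4,y0+b/k-.4) for a,b in S]; B=blob(c,uv,2); P=w2r(world(c,B,.068)); d=P[0]-P[1]
    a=np.arctan2(d[1],d[0]); print((B-uv).round(1).tolist(),P.mean(0)-.0383*np.array([-np.sin(a),np.cos(a)]),a,np.linalg.norm(d))
E
python3 -c "
from h import *
look2([(204,347),(217,542)],270,180)
print(pose()[:3],state()['force'])"
```

```text
[[0.1, 0.1], [-0.0, 0.1]] [-0.11018224 -0.00425368] -0.0004128621520497704 0.08404840569504872
(array([-0.1001, -0.063 ]), np.float64(0.0296), np.float64(0.0001)) [ 0.03352488 -0.52855194 -0.2718978 ]
```

Emit:
arm_command(commands=[0.002,0,0,0,-0.2,0.004,0,0,0,-0.2,0.004,0,0,0,-0.2,0.002,0,0,0,-0.2,-0.01,0,0,0,-0.2,-0.03,0,0,0,-0.2,-0.04,0,-0.04,0,-0.2,-0.04,0,-0.08,0,-0.2,-0.04,0,-0.1,0,-0.2,-0.04,0,-0.1,0,-0.2])

```text
time: 8.0
tcp_pos: [0.5229, -0.1487, 0.3073]
tcp_rot: [0.686, 0.728, 0.002, 0.003]
force: [0.1, -0.3, 0.1]
gripper_width: 0.0511
finger_force: 0.0
```

```bash
python3 - <<'E'
from h import *
look2([(204-19,347),(217-19,542)],270,180)
print(pose()[:3]);print(rel([-.215,0],.13,-np.pi/2))
E
```

```text
[[1.9, 0.3], [1.0, 0.2]] [-0.11093739  0.00097186] -0.016779591241719464 0.08371448912164087
(array([-0.0998, -0.1039]), np.float64(0.1315), np.float64(-0.0005))
(array([ 0.1038, -0.1152,  0.0009]), np.float64(1.5703))
```

Emit:
arm_command(commands=[0.104,-0.115,0,1.57,-0.2,0.104,-0.115,0,1.57,-0.2,0.104,-0.115,0,1.57,-0.2,0.104,-0.115,0,1.57,-0.2,0.104,-0.115,0,1.57,-0.2,0.104,-0.115,0,1.57,-0.2,0.104,-0.115,0,1.57,-0.2,0.104,-0.115,0,1.57,-0.2,0.104,-0.115,0,1.57,-0.2,0.104,-0.115,0,1.57,-0.2,0.104,-0.115,0,1.57,-0.2,0.104,-0.115,0,1.57,-0.2,0.104,-0.115,0,1.57,-0.2])

```text
time: 9.35
tcp_pos: [0.4011, -0.0509, 0.3013]
tcp_rot: [1.0, 0.031, -0.001, -0.0]
force: [-0.0, -0.7, -0.8]
gripper_width: 0.0511
finger_force: 0.0
```

```bash
python3 - <<'E'
from h import *
look2([(204-8,347),(217-8,542)],270,180)
print(rel([-.215,0],.03,-np.pi/2))
print(pose())
c=capture("top");cv2.imwrite("pics/c.png",cv2.resize(c["img"][180:300,270:430,::-1],None,fx=5,fy=5,interpolation=cv2.INTER_CUBIC))
E
```

```text
[[0.0, 0.3], [-0.4, 0.1]] [-0.1103646  -0.00028999] -0.005739090794642203 0.08360564431833564
(array([0.0003, 0.0008, 0.0986]), np.float64(0.0026))
(array([-0.2152,  0.0008]), np.float64(0.1286), np.float64(-1.5682), [[0.998, 0.063, -0.002], [0.063, -0.998, 0.0], [-0.002, -0.001, -1.0]])
```

View pics/c.png

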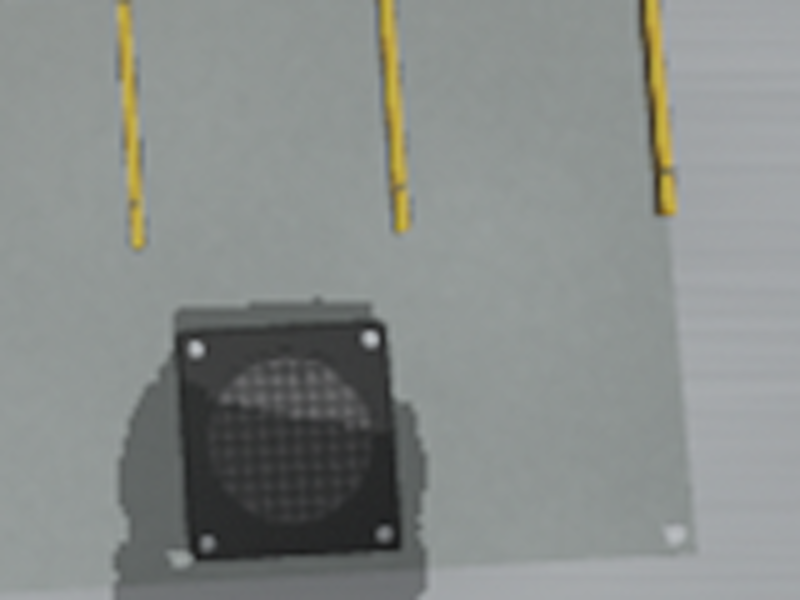

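Emit:
arm_command(commands=[0,0.001,0.04,0.0025,-0.2,0,0.001,0.08,0.0025,-0.2,0,0.001,0.099,0.0025,-0.2,0,0.001,0.099,0.0025,-0.2,0.01,0.001,0.099,0.0025,-0.2,0.02,0.001,0.099,0.0025,-0.2,0.03,0.001,0.099,0.0025,-0.2,0.035,0.001,0.099,0.0025,-0.2,0.038,0.001,0.099,0.0025,-0.2,0.041,0.001,0.099,0.0025,-0.2,0.044,0.001,0.099,0.0025,-0.2,0.047,0.001,0.099,0.0025,-0.2,0.05,0.001,0.099,0.0025,-0.2,0.053,0.001,0.099,0.0025,-0.2,0.057,0.001,0.099,0.0025,-0.2,0.061,0.001,0.099,0.0025,-0.2,0.065,0.001,0.099,0.0025,-0.2,0.068,0.001,0.099,0.0025,-0.2,0.07,0.001,0.099,0.0025,-0.2,0.07,0.001,0.099,0.0025,-0.2])

```text
time: 11.45
tcp_pos: [0.471, -0.0476, 0.2038]
tcp_rot: [1.0, 0.029, -0.001, 0.0]
force: [-4.4, -0.0, 2.7]
gripper_width: 0.0513
finger_force: 2.1
```

```bash
python3 - <<'E'
from h import *
c=look([(193,283),(368,274),(205,477),(382,468)],270,180)
cv2.imwrite("pics/d.png",cv2.resize(c["img"][150:290,260:400,::-1],None,fx=4,fy=4,interpolation=cv2.INTER_CUBIC))
E
```

```text
px shift [[-0.4, -0.1], [0.3, -0.4], [nan, nan], [-1.1, 2.7]] box rack [[nan nan]] yaw nan len (np.float64(nan), np.float64(0.07805543682962086))
tool (array([-1.453e-01, -1.000e-04]), np.float64(0.0308), np.float64(-1.5725)) [-3.9 -0.8  3.2]h.py:12: RuntimeWarning: invalid value encountered in scalar divide
  Y,X=np.mgrid[y-r:y+r+1,x-r:x+r+1]; out.append([(w*X).sum()/w.sum(),(w*Y).sum()/w.sum()])
```

View pics/d.png

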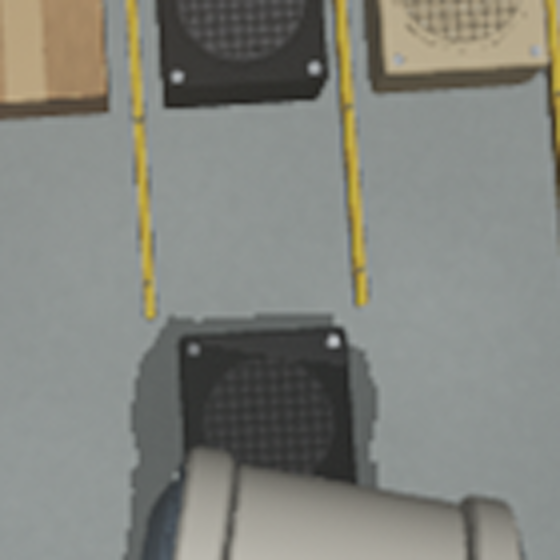

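Front screws are visible at crop (194,349) and (333,341), i.e. full-image pixels (308.1,236.9) and (342.9,234.9). From here I'll track them by projecting the predicted pose.

```bash
cat >> h.py <<'E'
def proj(c,p,z):
    f=c["img"].shape[0]/2/np.tan(np.radians(c["fov_y"]/2)); q=c["pose"][:3,:3].T@(np.r_[r2w(p),z]-c["pose"][:3,3]); return q[:2]/q[2]*f+[c["cx"],c["cy"]]
def front(x,y=0.):
    """front-screw measurement of new box, predicted centre (rack) x,y; also twin"""
    c=capture("top")
    for nm,X,Y in(("new",x,y),("twin",.1517,-.0008)):
        uv=[proj(c,[X+.0422,Y+s*.0384],.068) for s in(1,-1)]; B=blob(c,uv,3); P=w2r(world(c,B,.068)); d=P[0]-P[1]; a=np.arctan2(-d[0],d[1])
        print(nm,(B-uv).round(1).tolist(),"centre",(P.mean(0)-.0422*np.array([np.cos(a),np.sin(a)])).round(4),"yaw",a.round(3))
    print("tool",pose()[:3],state()["force"].round(1),state()["time"])
    return c
E
python3 -c "
from h import *
front(-.083)"
```

```text
new [[0.3, 0.3], [0.4, 0.1]] centre [-0.0834 -0.0009] yaw 0.006
twin [[-0.0, -0.0], [0.2, 0.2]] centre [ 0.1514 -0.0006] yaw -0.008
tool (array([-1.453e-01, -1.000e-04]), np.float64(0.0308), np.float64(-1.5726)) [-4.9 -0.9  3.5] 11.55
```

Emit:
arm_command(commands=[0.003,0,0,0,-0.2,0.007,0,0,0,-0.2,0.011,0,0,0,-0.2,0.015,0,0,0,-0.2,0.019,0,0,0,-0.2,0.023,0,0,0,-0.2,0.027,0,0,0,-0.2,0.031,0,0,0,-0.2,0.035,0,0,0,-0.2,0.039,0,0,0,-0.2,0.043,0,0,0,-0.2,0.047,0,0,0,-0.2,0.051,0,0,0,-0.2,0.055,0,0,0,-0.2,0.059,0,0,0,-0.2,0.063,0,0,0,-0.2,0.066,0,0,0,-0.2,0.068,0,0,0,-0.2,0.068,0,0,0,-0.2])

```text
time: 13.45
tcp_pos: [0.539, -0.0436, 0.2037]
tcp_rot: [1.0, 0.029, -0.0, -0.0]
force: [-3.6, -0.2, 2.8]
gripper_width: 0.0508
finger_force: 1.7
```

```bash
python3 -c "
from h import *
front(-.0155)"
```

```text
new [[0.4, -0.2], [0.5, -0.3]] centre [-0.015  -0.0012] yaw 0.002
twin [[-0.0, -0.0], [0.2, 0.2]] centre [ 0.1515 -0.0006] yaw -0.008
tool (array([-0.0771, -0.0002]), np.float64(0.0306), np.float64(-1.5725)) [-3.2  0.3  2. ] 13.5
```

Emit:
arm_command(commands=[0.003,0,0,0,-0.2,0.007,0,0,0,-0.2,0.011,0,0,0,-0.2,0.015,0,0,0,-0.2,0.019,0,0,0,-0.2,0.023,0,0,0,-0.2,0.027,0,0,0,-0.2,0.031,0,0,0,-0.2,0.035,0,0,0,-0.2,0.039,0,0,0,-0.2,0.042,0,0,0,-0.2,0.045,0,0,0,-0.2,0.048,0,0,0,-0.2,0.051,0,0,0,-0.2,0.053,0,0,0,-0.2,0.055,0,0,0,-0.2,0.056,0,0,0,-0.2,0.056,0,0,0,-0.2])

```text
time: 15.3
tcp_pos: [0.595, -0.0403, 0.2036]
tcp_rot: [1.0, 0.029, -0.0, -0.0]
force: [-3.5, -0.1, 2.5]
gripper_width: 0.0514
finger_force: 2.0
```

```bash
python3 -c "
from h import *
c=front(.041)
cv2.imwrite('pics/e.png',cv2.resize(c['img'][110:250,270:370,::-1],None,fx=4,fy=4,interpolation=cv2.INTER_CUBIC))"
```

```text
new [[-0.5, 3.3], [0.5, -0.4]] centre [ 0.0381 -0.0041] yaw 0.102
twin [[-0.0, -0.0], [0.2, 0.2]] centre [ 0.1515 -0.0006] yaw -0.008
tool (array([-0.0211, -0.0003]), np.float64(0.0306), np.float64(-1.5725)) [-4.3  0.6  2.6] 15.35
```

View pics/e.png

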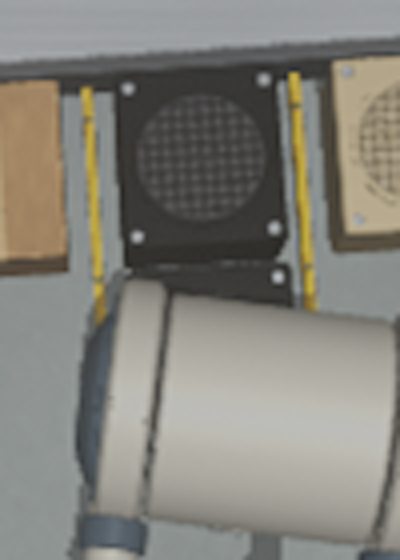

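The left screw is hidden by the arm. The right one, at crop (279,277), gives the centre at x≈0.0412 and a gap of about 10 mm. I'll push 7 mm more, then back off.

Emit:
arm_command(commands=[0.002,0,0,0,-0.2,0.004,0,0,0,-0.2,0.006,0,0,0,-0.2,0.007,0,0,0,-0.2,0.007,0,0,0,-0.2,0.003,0,0,0,-0.2,-0.01,0,0,0,-0.2,-0.04,0,0,0,-0.2,-0.08,0,0,0,-0.2,-0.12,0,-0.03,0,-0.2,-0.16,0,-0.07,0,-0.2,-0.18,0,-0.1,0,-0.2,-0.18,0,-0.1,0,-0.2,-0.18,0,-0.1,0,-0.2])

```text
time: 16.75
tcp_pos: [0.4152, -0.0508, 0.3051]
tcp_rot: [1.0, 0.029, 0.003, 0.0]
force: [0.4, 0.7, -1.4]
gripper_width: 0.0511
finger_force: 0.0
```

```bash
python3 -c "
from h import *
c=front(.048)
cv2.imwrite('pics/f.png',cv2.resize(c['img'][110:250,270:370,::-1],None,fx=4,fy=4,interpolation=cv2.INTER_CUBIC))"
```

```text
new [[0.4, -0.1], [0.8, -0.5]] centre [ 0.0486 -0.0017] yaw 0.01
twin [[-0.0, -0.0], [0.2, 0.2]] centre [ 0.1514 -0.0006] yaw -0.008
tool (array([-0.201,  0.   ]), np.float64(0.1305), np.float64(-1.5725)) [-0.  -0.2  0.1] 16.8
```

View pics/f.png

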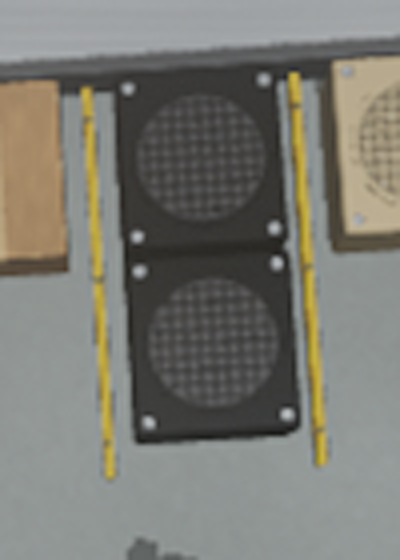

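The new box stands square behind the twin, at x = −0.103 m and y = −1 mm from it. The twin has not moved and the rails are clear.

```bash
python3 -c "
from plant import job_done
print(job_done())"
```

```text
the job is handed in; nothing more can be done
None
```

The new speaker box stands square in the centre lane about 3 mm behind its twin, which has not moved. The job was handed in at about 17 s, but the hand-in returned no verdict.

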